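# Push the flat battery through the flap of the returns tray

## Robot

A 6-joint arm with a two-finger parallel gripper is mounted at the origin on the work surface. World frame = base frame: x ahead of the robot, y to its left, z up, the work surface at z = 0. Lengths are in m, angles in rad, forces in N, time in s.
With the tool pointing down it reaches from about 0.35 to 0.975 m from the base axis. Payload 17.4 kg.
Tool frame: the origin (TCP) lies on the centre line of the jaws, within the pads' length; the fingertips stand bot.finger_overhang ahead of it and the grasp point (between the pads) lies 11 mm behind it (bot.finger_overhang is the distance from the TCP to the fingertips, in m); z points along the fingers, y is the direction in which the jaws open and shut (so a half turn about z gives the same grasp; the last joint's range is limited). The gripper opens to 85 mm and grips with 20 to 120 N. Pads are 22 mm wide; open, the fingers measure 114 mm over their backs; the gripper's body (76 mm by 85 mm) begins 54 mm behind the grasp point. The pads swing forward as they close: fully open they stand 13 mm farther back than shut.
Start: joints at [1.068, 0.116, 1.442, -0, 1.584, -0.038], TCP at [0.303, 0.603, 0.239] pointing down, gripper open.
Joint ranges: [-2.83, 2.83], [-0.83, 2.19], [0.07, 2.5], [-1.14, 4.28], [0.01, 3], [-2.97, 2.97]. Speed limits (rad/s): [1.89, 1.89, 2.22, 3.14, 3.14, 3.14].

## Interface

Orientations are given as a unit quaternion [x, y, z, w].
In Python, from station import bot gives the robot as it stands.
- The arm moves only by the tool arm_command, never from a script. Its argument "series" is one flat list of numbers, 7 for each row, row after row: the finger opening in mm, from 0 to 85.4, then the shift along the tool's x, y, z in mm, then the turn, a rotation vector about the tool's x, y, z in degrees. In form: [hand, dx, dy, dz, ax, ay, az, hand, dx, dy, dz, ax, ay, az, ...]. A call has exactly 5 rows; each row shifts and turns the pose as measured when the row begins, along the tool's axes as they then stand; what a row does not reach is not made up. A row lasts 1/8 s, in which the tool goes at most 62.5 mm and 10.7 degrees, less where a joint would pass 70% of its speed; a pose out of reach is approached as far as the arm can. A call is refused whole if a number of a shift passes 62.5 or a number of a turn 10.7, either way. A call with a gripper value outside its range is refused whole. The fingers move at their own pace and stop on an object; "squeeze" is the grip in N (left out, the last holds). Time passes only in rows, so rows that do not move let the fingers close, or fill a call up. It gives the time, the measured TCP pose, the force and the opening at its end, in the units of the state.
- bot.sense(): the state, without advancing time (a new reading comes with each control period).
- bot.get_image(name): name is "side" or "top"; returns the picture (480x640x3 uint8, red, green, blue); there is no depth.
- bot.camera_info(name): a dict with "K" (3x3 intrinsics, pixels), "xyz" and "orientation" of the camera in the world. Camera axes: x right, y up, looking along -z (the intrinsics and any distortion apply to the point x, -y, -z); pixel columns grow to the right and rows downward; lengths in m; the calibration is good to about 2 mm. A picture is of the moment at which its call begins. camera_info takes no time and is no camera call.
- bot.job_done(): hands the job in, once; it reports no verdict.
The state is a dict: "t": time; "joint_pos": joint angles; "dq": joint speeds; "tau": joint torques, N m; "position": TCP position; "tcp_rot": TCP orientation; "force": force on the tool from outside, world axes, zero at the start; "torque": the same for the moment, N m; "opening": finger opening in m.
Only numpy, scipy, OpenCV 4.12 (cv2) and the standard library are available. Lean on these libraries where they do the work, as an engineer would, in place of code of your own. Each camera call takes 0.05 s, during which the arm holds its last target.

## Task

Put the small drill battery away in the metal returns tray: with one finger push the tray's self-closing flap open, and while that finger keeps it open push the battery through the doorway with the other finger, far enough that the flap swings fully shut behind it. Slide the battery flat along the tray, never lift or tip it, and do not use it to shove the flap open. Leave everything else on the bench where it is.

Things in the scene. Friction and masses are not known exactly. Their poses are not given: they have to be found in the camera images.
- tray: Fixed open-topped aluminium returns tray. Origin: underside, centre of the doorway; x points through the doorway into the tray, y left, z up. Floor plate 3 mm thick, level all along: a bare apron before the doorway (x -145 to 0, y -75 to 75 mm), the tray behind it. Walls and doorway jambs rise to 45 mm; no roof, so fingers pointing down can pass the doorway and be drawn up anywhere.
- tray_doorway (a point): Centre of the doorway at floor level (tray x 0, y 0, 3 mm above the bench), axes as the tray. The doorway is 76 mm wide (y -38 to 38 mm), with no lintel and no sill; its jambs are 6 mm thick (x 0 to 6 mm).
- tray_inside (a point): Centre of the tray's inner floor (tray x 118.5, y 0 mm, 3 mm above the bench), axes as the tray. The inside is 225 mm long (tray x 6 to 231 mm) and 122 mm wide (y -61 to 61 mm); walls 4 mm thick.
- flap (a joint): Flap angle, rad: 0 shut across the doorway, growing to 1.6 as it swings into the tray. Upright grey plastic panel 4 mm thick, on a vertical hinge at tray x 3, y 37 mm (left jamb); reaches 71 mm from the hinge (y -34 mm when shut), 6 to 46 mm above the bench. Opens only inward; a light spring (0.015 N m shut, 0.06 N m fully open) shuts it within a second when let go.
- battery: The small drill battery, standing on the tray's apron before the flap: black block 44 mm along its x, 46 mm along y, 38 mm high, with a smaller grey terminal block (26 x 32 mm) on top, 48 mm in all; 0.2 to 0.4 kg. Origin: centre of its underside, on the 3 mm floor plate. It starts upright, x axis within 9 degrees of the tray's.
- big_battery: Bystander: large black drill battery, 115 x 75 mm, 63 mm high, on the bench beside the apron or beside the tray. Origin: centre of its underside.
- staple_jar: Bystander: clear plastic jar of fencing staples with a white snap lid, 78 mm wide, 96 mm high, beside the apron or beside the tray. Origin: centre of its underside.
- hoof_pick: Bystander: stainless hoof pick, 170 mm long, 14 mm high, lying beside the tray. Origin: on the bench under the middle of its length.
- feed_scoop: Bystander: blue feed scoop, bowl 130 x 110 x 60 mm with a 120 mm handle, on the robot's right. Origin: centre of the bowl's underside; handle along its -x.
- dandy_brush: Bystander: wooden brush 150 x 60 x 42 mm, on the robot's left. Origin: centre of its underside.
- balm_tin: Bystander: round metal tin, 90 mm wide, 60 mm high, on the robot's left. Origin: centre of its underside.
Mind the look-alikes: they are no part of the job. Of the things shaped like the battery, the black one is meant.

How it is judged:
On the way, in this order (a step that is already met when the one before it is completed fails the run):
1. a finger pushes the flap well open (over 0.45 rad) while the battery is still outside on the apron (value of joint flap above 0.45 rad and contact force between the fingers and flap above 0.08 N and x of battery in the frame of tray below -0.035 m), for 0.05 s.
2. one finger keeps the flap open while another pushes the battery into the doorway (value of joint flap above 0.5 rad and contact force between the fingers and flap above 0.08 N and contact force between the fingers and battery above 0.15 N and x of battery in the frame of tray between -0.032 and 0.03 m), for 0.05 s.
At the end, for the whole second after the job is handed in: The small battery stands upright on the floor of the tray, wholly inside and at rest, and the flap is shut behind it (within 0.06 rad) (x of battery in the frame of tray between 0.08 and 0.215 m and y of battery in the frame of tray between -0.045 and 0.045 m and height (world z) of battery below 0.008 m and angle between battery's own z axis and vertical below 0.1 rad and linear speed of battery below 0.02 m/s and value of joint flap between -0.05 and 0.06 rad); the robot touches nothing.
It fails at once if the battery is lifted (over 12 mm) (height (world z) of battery above 0.015 m).
It fails at once if the battery is tipped (over 0.35 rad) (angle between battery's own z axis and vertical above 0.35 rad).
It fails at once if the battery shoves the flap (over 0.5 N) while the flap is less than 0.35 rad open (contact force between battery and flap above 0.5 N and value of joint flap below 0.35 rad).
It fails at once if another thing on the bench is moved by more than 15 mm (distance of any of big_battery, staple_jar, hoof_pick, feed_scoop, dandy_brush, balm_tin from where it was at the start of the episode above 0.015 m).
It also fails if it takes over 48 s, if anything falls off the work surface, if the arm or the gripper's body presses on something with over 40 N, if the wrist force passes 120 N, or if a joint passes its speed limit or range.

## Working session

There is one attempt and no reset: what is moved stays moved. The work goes in short steps, Python scripts to look and compute and a tool call to move; the robot and the scene stay as the last step left them, time stands still between calls to the robot, and variables do not carry over. Pictures are saved under pics/ and viewed, and the job is handed in when it is done.

Besides the shell and the picture viewer there is one more tool, called after "Call:" as name(argument=value, ...) on one line, values as JSON. arm_command: Moves the arm, as the interface text tells. Its arguments: {"type":"object","properties":{"series":{"type":"array","items":{"type":"number"}},"squeeze":{"type":"number"}},"required":["series"]}

```bash
ls; mkdir -p pics; python3 - <<'E'
from station import bot
import cv2
for n in("side","top"):
    im=bot.get_image(n); cv2.imwrite(f"pics/{n}0.png",im[:,:,::-1]); print(n,bot.camera_info(n))
print(bot.sense(), bot.finger_overhang)
E
```

```text
pics
side {'K': array([[560.29599766,   0.        , 323.8904928 ],
       [  0.        , 560.29599766, 236.01303284],
       [  0.        ,   0.        ,   1.        ]]), 'xyz': array([-0.45593315, -1.10343641,  0.85660491]), 'orientation': array([ 0.47754467, -0.17581552, -0.31755091,  0.80012587])}
top {'K': array([[565.80697809,   0.        , 319.43090389],
       [  0.        , 565.80697809, 232.57942035],
       [  0.        ,   0.        ,   1.        ]]), 'xyz': array([ 0.3017281 , -0.0053789 ,  1.30642282]), 'orientation': array([ 0.05480146, -0.06438621, -0.7014115 ,  0.7077239 ])}
{'t': 0.1, 'joint_pos': array([ 1.06819699e+00,  1.16465327e-01,  1.44222529e+00,  9.09619502e-06,
        1.58397326e+00, -3.78172038e-02]), 'dq': array([-0.0001479 , -0.00018906, -0.00111706, -0.00198152, -0.00030515,
       -0.00106412]), 'tau': array([ 7.83118485e-04, -7.33679438e+01, -6.33785892e+01, -1.17632835e-04,
        5.34877836e-03, -3.65299556e-06]), 'position': array([0.3024921 , 0.60324569, 0.23860091]), 'tcp_rot': array([ 2.30304882e-01,  9.73118376e-01, -5.14960646e-04, -1.47353981e-04]), 'force': array([0.52009602, 0.04083377, 0.2942835 ]), 'torque': array([-0.00478221,  0.00953608,  0.01213741]), 'opening': 0.0854841149798968} 0.008
```

View pics/side0.png

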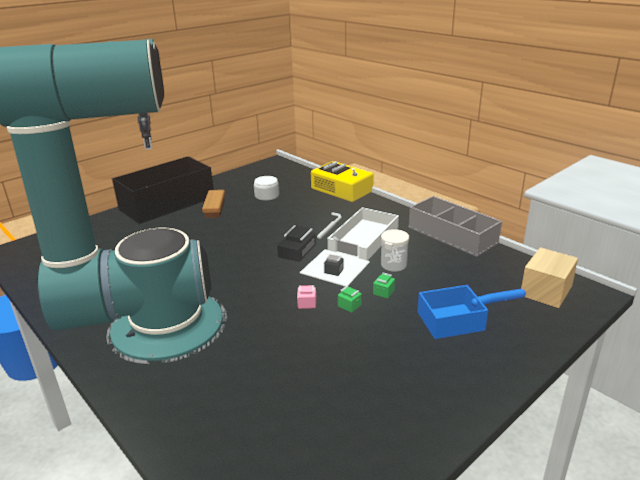

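View pics/top0.png

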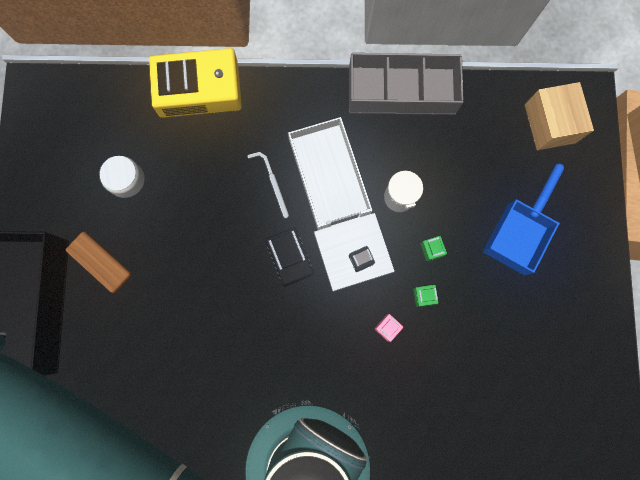

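The candidates shaped like the battery are black at top (362,258) on the apron, green at (433,248) and (427,296), pink at (389,327), and the large black one at (290,257). The black one on the apron fits the description. I'll check it in a close crop.

```bash
python3 - <<'E'
import cv2
a=cv2.imread("pics/top0.png")[105:305,240:440]; cv2.imwrite("pics/topc.png",cv2.resize(a[100:200,60:180],None,fx=6,fy=6,interpolation=cv2.INTER_CUBIC)[:600,:720])
cv2.imwrite("pics/topc2.png",cv2.resize(a[0:130,30:150],None,fx=4.6,fy=4.6,interpolation=cv2.INTER_CUBIC))
b=cv2.imread("pics/side0.png")[200:290,290:420]; cv2.imwrite("pics/sidec.png",cv2.resize(b,None,fx=6,fy=6,interpolation=cv2.INTER_CUBIC))
E
```

```text
(no output)
```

View pics/topc.png

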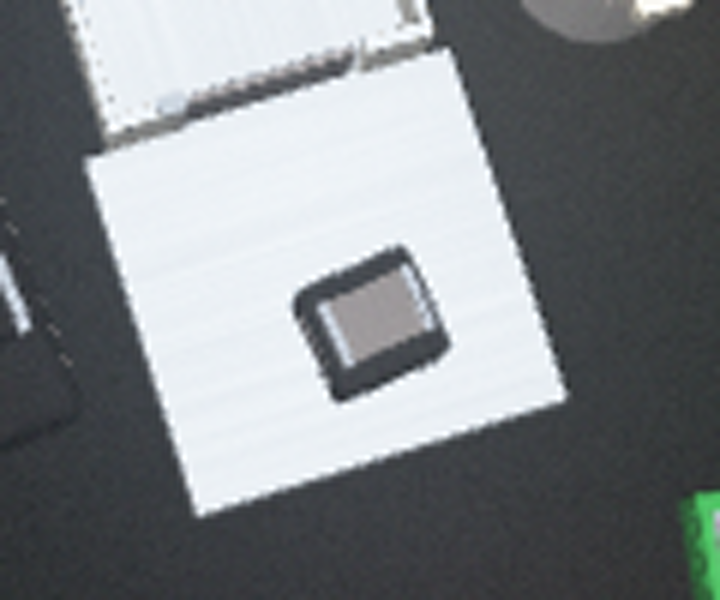

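View pics/topc2.png

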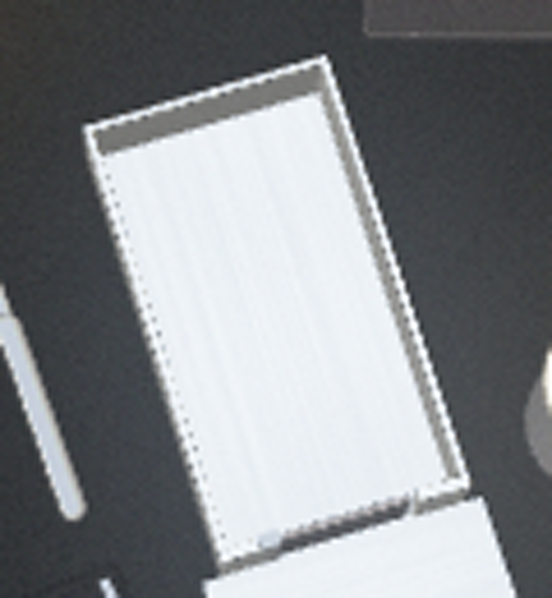

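View pics/sidec.png

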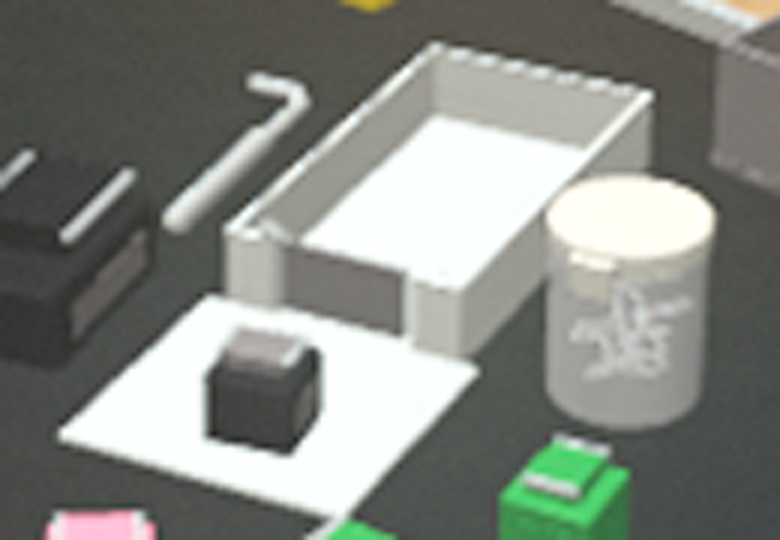

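```bash
cat > h.py <<'E'
import numpy as np
from scipy.spatial.transform import Rotation as R
from station import bot
C={n:bot.camera_info(n) for n in("side","top")}
def ray(n,u,v,z):
    c=C[n];K=c["K"];d=np.array([(u-K[0,2])/K[0,0],-(v-K[1,2])/K[1,1],-1.])
    d=R.from_quat(c["orientation"]).apply(d);p=c["xyz"];return p+d*(z-p[2])/d[2]
def proj(n,P):
    c=C[n];K=c["K"];q=R.from_quat(c["orientation"]).inv().apply(np.atleast_2d(P)-c["xyz"])
    return np.c_[K[0,0]*q[:,0]/-q[:,2]+K[0,2],K[1,1]*-q[:,1]/-q[:,2]+K[1,2]]
def fit2(W,L):
    W=np.array(W)[:,:2];L=np.array(L);wm,lm=W.mean(0),L.mean(0)
    a=W-wm;b=L-lm;th=np.arctan2((b[:,0]*a[:,1]-b[:,1]*a[:,0]).sum(),(a*b).sum())
    r=np.array([[np.cos(th),-np.sin(th)],[np.sin(th),np.cos(th)]])
    t=wm-r@lm;return t,th,(W-(L@r.T+t))*1e3
E
python3 - <<'E'
from h import *
t=lambda x,y,z:ray("top",300+x/6,205+y/6,z)
s=lambda x,y,z:ray("side",290+x/6,200+y/6,z)
t2=lambda x,y,z:ray("top",270+x/4.6,105+y/4.6,z)
L=[(-.145,.075),(-.145,-.075),(0,.075),(0,-.075),(.235,.065),(.235,-.065)]
W=[t(198,517,.003),t(567,398,.003),t(87,158,.003),t(448,48,.003),t2(87,127,.045),t2(326,58,.045)]
o,th,r=fit2(W,L);print("top",o,np.degrees(th));print(r.round(1))
L2=[(-.145,.075),(-.145,-.075),(0,.075),(0,-.075),(.235,.065),(.235,-.065)]
W2=[s(60,437,.003),s(338,520,.003),s(210,296,.003),s(478,371,.003),s(435,45,.045),s(652,95,.045)]
print("side",*fit2(W2,L2))
# battery black top corners z=.041; top view
B=[t(297,302,.041),t(402,247,.041),t(449,345,.041),t(340,402,.041)]
print(np.array(B))
T=[t(318,303,.051),t(407,266,.051),t(438,328,.051),t(350,367,.051)]
lb=[(.013,.016),(.013,-.016),(-.013,-.016),(-.013,.016)]
print(fit2(T,lb))
S=[s(205,382,.041),s(296,392,.041),s(322,348,.041)]
print("S",np.array(S), np.array([s(205,437,.003),s(290,452,.003),s(320,405,.003)]))
E
```

```text
top [ 0.54878571 -0.08128593] 17.89731929683585
[[-0.1 -0. ]
 [ 0.8  0.5]
 [ 1.  -0.8]
 [ 0.1  0.7]
 [-0.1 -1.5]
 [-1.8  1.1]]
side [ 0.5460533  -0.08493319] 0.3099264723747641 [[ 0.18316858 -1.68994787]
 [-0.91226882 -0.09315531]
 [ 1.88957435  1.4721279 ]
 [-0.45401455 -0.18770689]
 [ 0.67155467  0.30668885]
 [-1.37801423  0.19199332]]
[[ 0.46605628 -0.08997156  0.041     ]
 [ 0.4873322  -0.1296212   0.041     ]
 [ 0.45034404 -0.14704588  0.041     ]
 [ 0.42852084 -0.10602552  0.041     ]]
(array([ 0.45981635, -0.11961914]), np.float64(0.43122981678276445), array([[-0.48125815,  2.5098041 ],
       [ 0.39496201, -1.74416228],
       [ 0.8061994 , -2.28857966],
       [-0.71990327,  1.52293783]]))
S [[ 0.42626234 -0.1170649   0.041     ]
 [ 0.450126   -0.15284829  0.041     ]
 [ 0.48591438 -0.13327405  0.041     ]] [[ 0.43404353 -0.1073764   0.003     ]
 [ 0.4535765  -0.14475902  0.003     ]
 [ 0.49234946 -0.12505183  0.003     ]]
```

```bash
cat >> h.py <<'E'
O=np.array([.5475,-.083,0]);YAW=np.radians(17.8)
RT=R.from_euler("z",YAW)
def tw(x,y,z): return O+RT.apply([x,y,z])
def goal(): # tool y along tray x, z down
    y=RT.apply([1,0,0]);z=np.array([0,0,-1.]);x=np.cross(y,z);return R.from_matrix(np.c_[x,y,z])
def todo(x,y,z):
    s=bot.sense();r=R.from_quat(s["tcp_rot"])
    print("tray tcp mm",(RT.inv().apply(s["position"]-O)*1e3).round(1),"t",s["t"],"F",s["force"].round(2),"open",s["opening"])
    print("final shift in tool axes mm (goal-oriented):",(goal().inv().apply(tw(x,y,z)-s["position"])*1e3).round(1),
     " in current axes:",(r.inv().apply(tw(x,y,z)-s["position"])*1e3).round(1)," turn deg",np.degrees((r.inv()*goal()).as_rotvec()).round(2))
E
python3 - <<'E'
from h import *
todo(-.0895,-.007,.15)
for p in ([0.3025,.603,.2386],[0.3025,.603,.2306]):print(proj("side",p))
for n,uv,z in(("top",(404,188),.096),("top",(290,257),.063)):print(RT.inv().apply(ray(n,*uv,z)-O))
import cv2
b=cv2.imread("pics/side0.png")[90:160,110:190]; cv2.imwrite("pics/sg.png",cv2.resize(b,None,fx=7,fy=7,interpolation=cv2.INTER_CUBIC))
E
```

```text
tray tcp mm [-23.5 728.3 238.6] t 0.1 F [0.52 0.04 0.29] open 0.0854841149798968
final shift in tool axes mm (goal-oriented): [-735.3  -66.    88.6]  in current axes: [-467.6 -571.2   89.2]  turn deg [-6.000e-02  2.000e-02  4.557e+01]
[[148.22226107 145.16328055]]
[[148.63966874 147.46396186]]
[ 0.02134104 -0.13679646  0.096     ]
[-0.04642581  0.14745032  0.063     ]
```

View pics/sg.png

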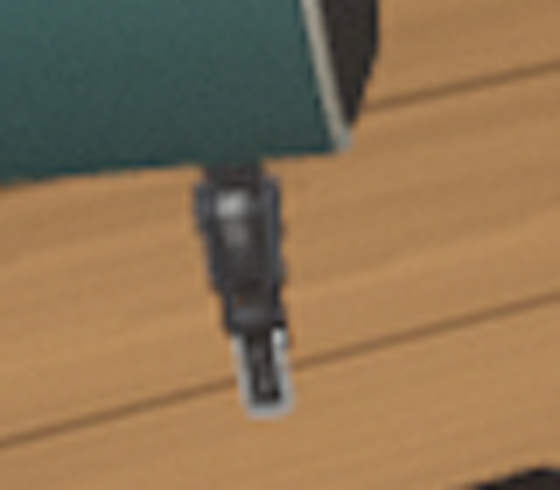

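Call:
arm_command(series=[85.4,-35,-42,0,0,0,9.1,85.4,-41,-36,0,0,0,9.1,85.4,-46,-30,0,0,0,9.1,85.4,-50,-22,0,0,0,9.1,85.4,-53,-14,0,0,0,9.1])

```text
t: 0.72
position: [0.3596, 0.3303, 0.2356]
tcp_rot: [0.597, 0.803, -0.003, 0.0]
force: [1.7, 0.1, 0.3]
opening: 0.0858
```

```bash
python3 -c "
from h import *
todo(-.0895,-.007,.15)"
```

```text
tray tcp mm [-52.6 451.  235.6] t 0.725 F [1.71 0.15 0.35] open 0.08575780566225302
final shift in tool axes mm (goal-oriented): [-458.   -36.9   85.6]  in current axes: [-458.3  -28.1   87.4]  turn deg [-0.25  0.21 -1.05]
```

Call:
arm_command(series=[85.4,-55,-4,10,0,0,-1,85.4,-55,-4,10,0,0,0,85.4,-55,-4,10,0,0,0,85.4,-55,-4,10,0,0,0,85.4,-55,-4,10,0,0,0])

```text
t: 1.35
position: [0.4226, 0.0532, 0.1855]
tcp_rot: [0.59, 0.808, -0.002, 0.001]
force: [1.2, 0.8, -0.6]
opening: 0.0854
```

Call:
arm_command(series=[85.4,-55,-4,10,0,0,0,85.4,-55,-4,10,0,0,0,85.4,-40,-4,5,0,0,0,85.4,-20,0,0,0,0,0,85.4,0,0,0,0,0,0])

```text
t: 1.98
position: [0.4621, -0.1215, 0.1585]
tcp_rot: [0.592, 0.806, -0.002, 0.0]
force: [-0.3, 0.7, 0.7]
opening: 0.0854
```

```bash
python3 -c "
from h import *
todo(-.0895,-.007,.11)"
```

```text
tray tcp mm [-93.1 -10.6 158.5] t 1.975 F [-0.32  0.73  0.69] open 0.08538147192485374
final shift in tool axes mm (goal-oriented): [ 3.6  3.6 48.5]  in current axes: [ 3.7  3.8 48.5]  turn deg [-0.19  0.14 -0.41]
```

Call:
arm_command(series=[85.4,4,4,30,0,0,-0.4,85.4,0,0,30,0,0,0,85.4,0,0,14,0,0,0,85.4,0,0,0,0,0,0,85.4,0,0,0,0,0,0])

```text
t: 2.6
position: [0.4647, -0.1142, 0.0843]
tcp_rot: [0.589, 0.808, -0.002, 0.001]
force: [0.3, -0.8, 0.6]
opening: 0.0853
```

```bash
python3 - <<'E'
from h import *
import cv2
todo(-.0895,-.007,.02)
im=bot.get_image("side")[:,:,::-1]; cv2.imwrite("pics/s1.png",cv2.resize(im[180:290,270:430],None,fx=5,fy=5,interpolation=cv2.INTER_CUBIC))
im=bot.get_image("top")[:,:,::-1]; cv2.imwrite("pics/t1.png",cv2.resize(im[180:300,290:420],None,fx=5,fy=5,interpolation=cv2.INTER_CUBIC))
E
```

```text
tray tcp mm [-88.4  -4.4  84.3] t 2.6 F [ 0.33 -0.75  0.57] open 0.0852959149352484
final shift in tool axes mm (goal-oriented): [-2.6 -1.1 64.3]  in current axes: [-2.5 -1.  64.3]  turn deg [-0.09  0.16  0.09]
```

View pics/s1.png

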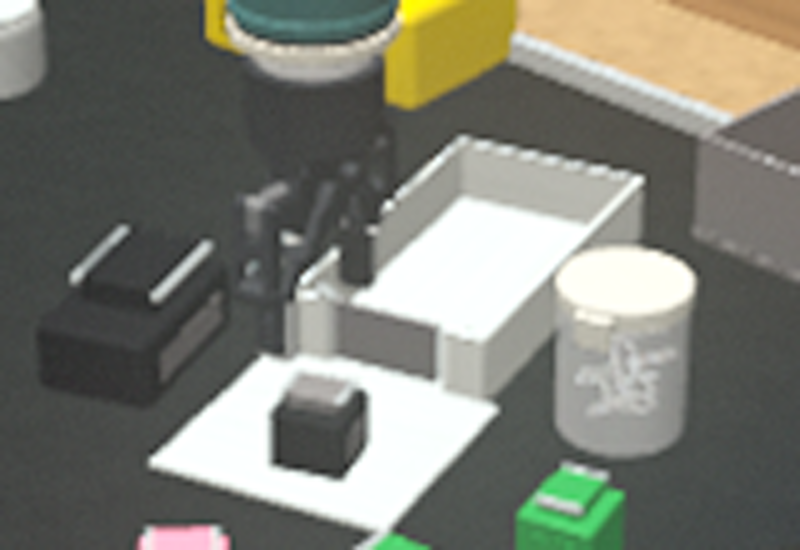

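View pics/t1.png

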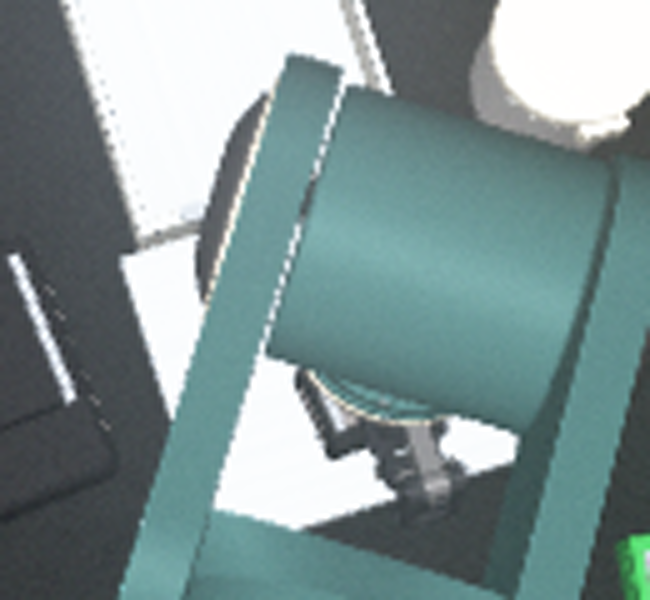

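The fingers stand above and around the battery. In the side picture the front fingertip is at about (341.6,236.6) and the rear one at (324.4,250). I'll compare these with the predicted positions.

```bash
python3 - <<'E'
from h import *
for z in(.076,.0713):
  print(proj("side",[tw(-.0884+.05,-.0044,z),tw(-.0884-.05,-.0044,z)]))
for p in((341.6,236.6),(324.4,250)):print(RT.inv().apply(ray("side",*p,.076)-O))
E
```

```text
[[341.80555383 239.69461267]
 [324.4915524  255.65213333]]
[[341.81629444 241.13083994]
 [324.52855859 257.1358785 ]]
[-0.0225614   0.00470795  0.076     ]
[-0.11202828  0.01086952  0.076     ]
```

Call:
arm_command(series=[85.4,-2,-1,25,0,0,0,85.4,0,0,20,0,0,0,85.4,0,0,10,0,0,0,85.4,0,0,0,0,0,0,85.4,0,0,0,0,0,0])

```text
t: 3.32
position: [0.4665, -0.1175, 0.0322]
tcp_rot: [0.589, 0.808, -0.0, 0.004]
force: [0.3, -0.8, -0.3]
opening: 0.0854
```

```bash
python3 - <<'E'
from h import *
import cv2
todo(-.0895,-.007,.016)
im=bot.get_image("side")[:,:,::-1]; cv2.imwrite("pics/s2.png",cv2.resize(im[205:290,290:410],None,fx=6.6,fy=6.6,interpolation=cv2.INTER_CUBIC))
E
```

```text
tray tcp mm [-87.6  -8.1  32.2] t 3.325 F [ 0.26 -0.81 -0.29] open 0.08540408033120533
final shift in tool axes mm (goal-oriented): [ 1.1 -1.9 16.2]  in current axes: [ 1.2 -1.9 16.2]  turn deg [0.2  0.37 0.06]
```

View pics/s2.png

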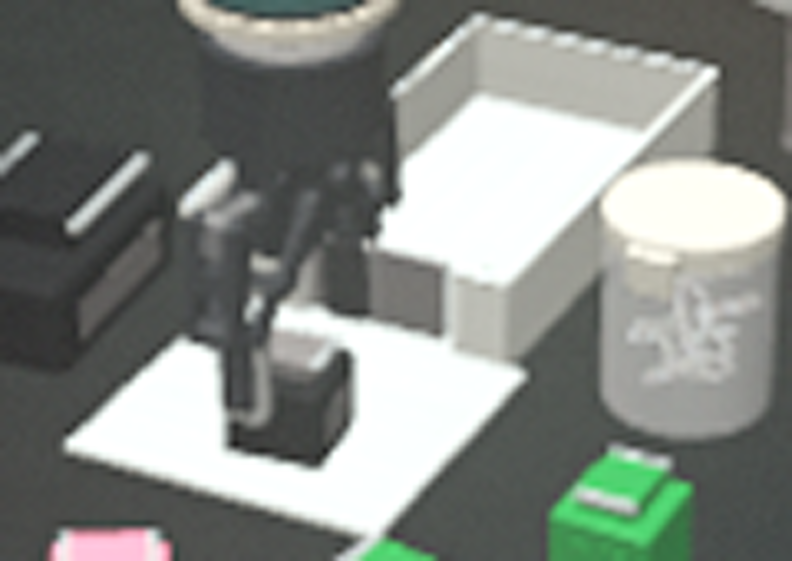

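Call:
arm_command(series=[85.4,1,-2,10,0.2,0.3,0,85.4,0,0,5,0,0,0,85.4,0,0,0,0,0,0,85.4,0,0,0,0,0,0,85.4,0,0,0,0,0,0])

```text
t: 4.0
position: [0.4646, -0.1172, 0.0169]
tcp_rot: [0.589, 0.808, -0.0, 0.001]
force: [0.5, -0.5, 0.2]
opening: 0.0853
```

```bash
python3 - <<'E'
from h import *
import cv2
todo(-.0895,-.007,.016)
im=bot.get_image("side")[:,:,::-1]; cv2.imwrite("pics/s3.png",cv2.resize(im[205:290,290:410],None,fx=6.6,fy=6.6,interpolation=cv2.INTER_CUBIC))
E
```

```text
tray tcp mm [-89.4  -7.2  16.9] t 4.0 F [ 0.51 -0.46  0.18] open 0.08529044217111124
final shift in tool axes mm (goal-oriented): [ 0.2 -0.1  0.9]  in current axes: [ 0.2 -0.1  0.9]  turn deg [0.04 0.09 0.07]
```

View pics/s3.png

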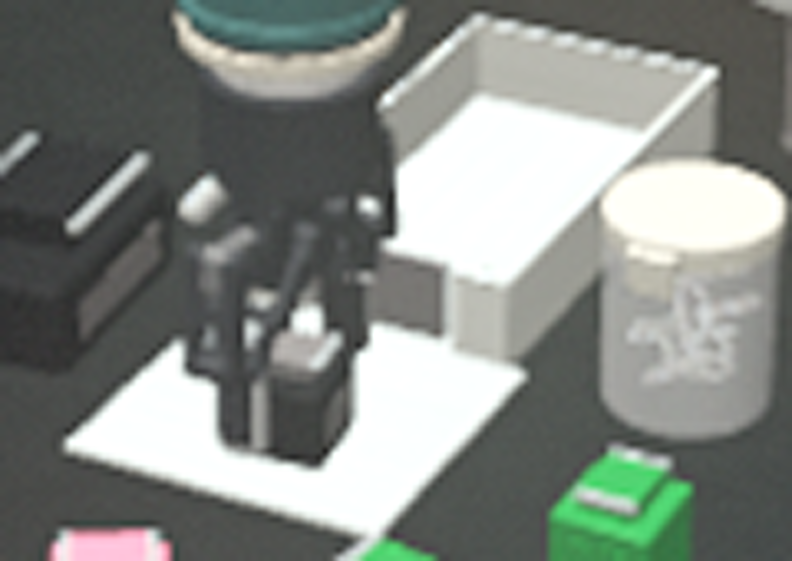

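Call:
arm_command(series=[85.4,0,6,0,0,0,0,85.4,0,6,0,0,0,0,85.4,0,6,0,0,0,0,85.4,0,6,0,0,0,0,85.4,0,6,0,0,0,0])

```text
t: 4.68
position: [0.4945, -0.1075, 0.0171]
tcp_rot: [0.589, 0.808, -0.001, 0.0]
force: [-5.4, -1.0, 4.7]
opening: 0.0853
```

```bash
python3 - <<'E'
from h import *
import cv2
todo(.155,-.002,.017)
im=bot.get_image("side")[:,:,::-1]; cv2.imwrite("pics/s4.png",cv2.resize(im[205:290,290:410],None,fx=6.6,fy=6.6,interpolation=cv2.INTER_CUBIC))
im=bot.get_image("top")[:,:,::-1]; cv2.imwrite("pics/t4.png",cv2.resize(im[180:300,290:420],None,fx=5,fy=5,interpolation=cv2.INTER_CUBIC))
E
```

```text
tray tcp mm [-58.   -7.1  17.1] t 4.675 F [-5.41 -0.99  4.68] open 0.0852508104602863
final shift in tool axes mm (goal-oriented): [5.10e+00 2.13e+02 1.00e-01]  in current axes: [ 4.90e+00  2.13e+02 -1.00e-01]  turn deg [-0.06  0.07  0.07]
```

View pics/s4.png

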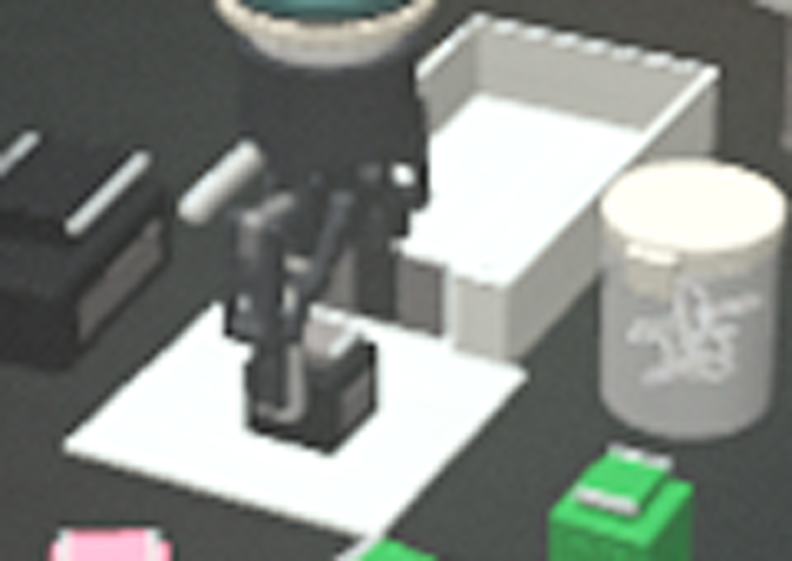

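View pics/t4.png

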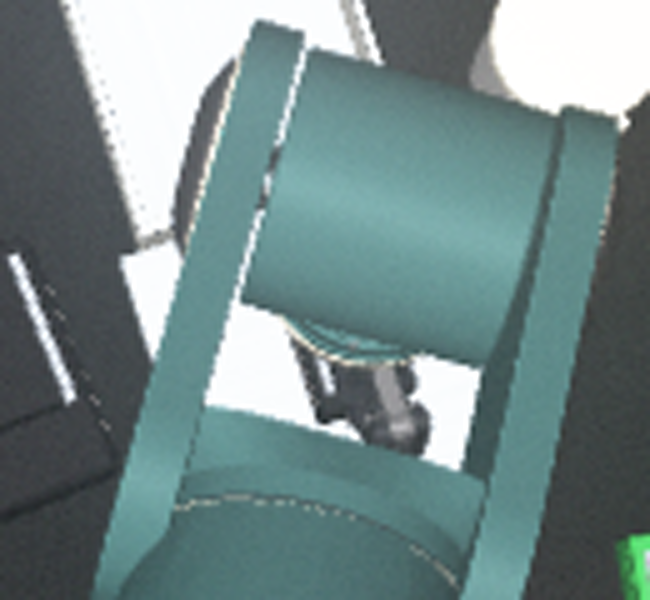

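Call:
arm_command(series=[85.4,0.5,6,0,0,0,0,85.4,0.5,6,0,0,0,0,85.4,0.5,6,0,0,0,0,85.4,0.5,6,0,0,0,0,85.4,0.5,6,0,0,0,0])

```text
t: 5.4
position: [0.5235, -0.0955, 0.0169]
tcp_rot: [0.589, 0.808, -0.001, -0.0]
force: [-6.0, -3.2, 4.4]
opening: 0.0852
```

```bash
python3 - <<'E'
from h import *
import cv2
todo(.155,-.002,.017)
im=bot.get_image("side")[:,:,::-1]; cv2.imwrite("pics/s5.png",cv2.resize(im[205:290,290:410],None,fx=6.6,fy=6.6,interpolation=cv2.INTER_CUBIC))
E
```

```text
tray tcp mm [-26.7  -4.6  16.9] t 5.4 F [-5.96 -3.2   4.39] open 0.08522004876362597
final shift in tool axes mm (goal-oriented): [ 2.600e+00  1.817e+02 -1.000e-01]  in current axes: [  2.4 181.7  -0.5]  turn deg [-0.13  0.08  0.07]
```

View pics/s5.png

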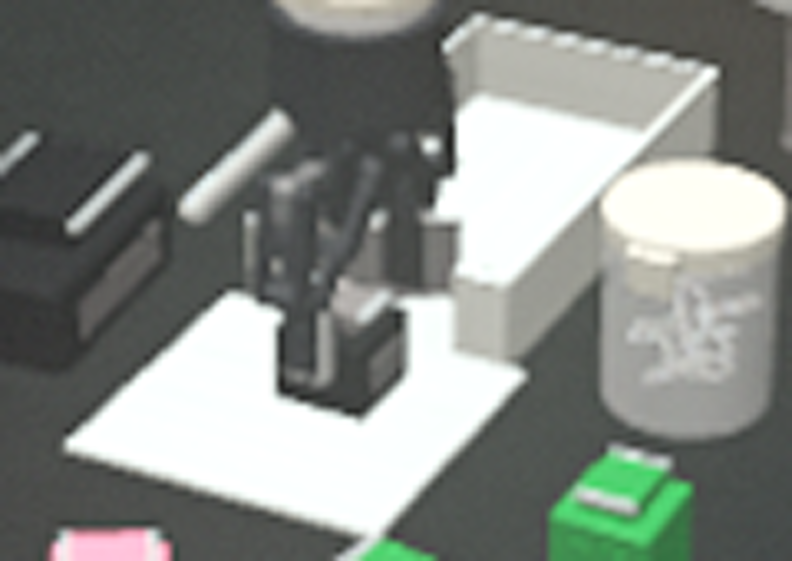

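Call:
arm_command(series=[85.4,0.8,5,0,0,0,0,85.4,0.8,5,0,0,0,0,85.4,0.8,5,0,0,0,0,85.4,0.8,5,0,0,0,0,85.4,0.5,5,0,0,0,0])

```text
t: 6.08
position: [0.547, -0.0841, 0.0168]
tcp_rot: [0.589, 0.808, -0.002, -0.001]
force: [-6.3, -3.4, 3.4]
opening: 0.0855
```

```bash
python3 - <<'E'
from h import *
import cv2
todo(.155,-.002,.017)
im=bot.get_image("side")[:,:,::-1]; cv2.imwrite("pics/s6.png",cv2.resize(im[205:290,290:410],None,fx=6.6,fy=6.6,interpolation=cv2.INTER_CUBIC))
im=bot.get_image("top")[:,:,::-1]; cv2.imwrite("pics/t6.png",cv2.resize(im[180:300,290:420],None,fx=5,fy=5,interpolation=cv2.INTER_CUBIC))
E
```

```text
tray tcp mm [-0.8 -0.9 16.8] t 6.075 F [-6.26 -3.35  3.44] open 0.08548058454159461
final shift in tool axes mm (goal-oriented): [ -1.1 155.8  -0.2]  in current axes: [ -1.3 155.8  -0.9]  turn deg [-0.24  0.1   0.08]
```

View pics/s6.png

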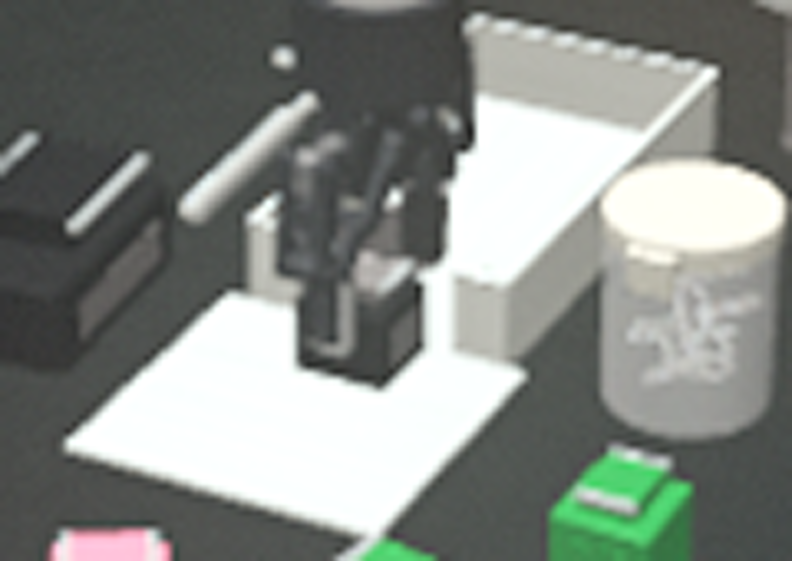

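View pics/t6.png

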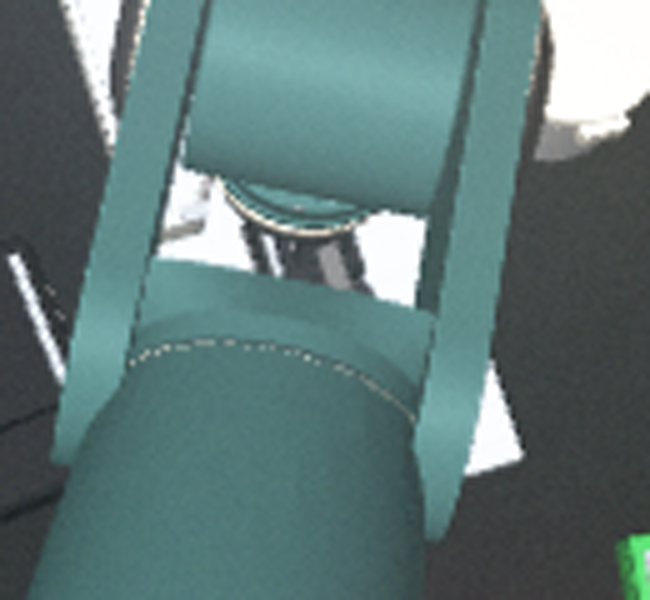

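```bash
python3 - <<'E'
from h import *
for a,b in((297,368),(380,388),(422,345)):print((RT.inv().apply(ray("side",290+a/6.6,205+b/6.6,.003)-np.array([.546,-.085,0]))*1e3).round(1))
E
```

```text
[-41.9  17.2   3. ]
[-39.8 -23.1   3. ]
[  1.3 -22.9   3. ]
```

Call:
arm_command(series=[85.4,0,6,0,0,0,0,85.4,0,6,0,0,0,0,85.4,0,6,0,0,0,0,85.4,0,6,0,0,0,0,85.4,0,6,0,0,0,0])

```text
t: 6.8
position: [0.5755, -0.0749, 0.0166]
tcp_rot: [0.589, 0.808, -0.003, -0.001]
force: [-5.0, -0.8, 4.1]
opening: 0.0856
```

```bash
python3 - <<'E'
from h import *
import cv2
todo(.155,-.002,.017)
im=bot.get_image("side")[:,:,::-1]; cv2.imwrite("pics/s7.png",cv2.resize(im[205:290,290:410],None,fx=6.6,fy=6.6,interpolation=cv2.INTER_CUBIC))
E
```

```text
tray tcp mm [29.1 -0.9 16.6] t 6.8 F [-4.98 -0.81  4.09] open 0.08555400640159534
final shift in tool axes mm (goal-oriented): [ -1.1 125.9  -0.4]  in current axes: [ -1.3 125.9  -1.2]  turn deg [-0.34  0.08  0.06]
```

View pics/s7.png

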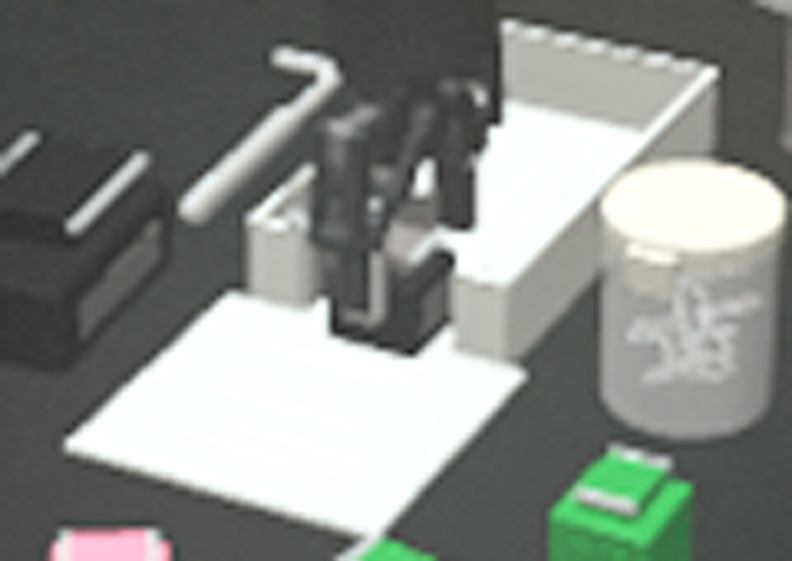

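Call:
arm_command(series=[85.4,0,6,0,-0.3,0,0,85.4,0,6,0,0,0,0,85.4,0,6,0,0,0,0,85.4,0,6,0,0,0,0,85.4,0,6,0,0,0,0])

```text
t: 7.48
position: [0.6034, -0.0662, 0.0165]
tcp_rot: [0.589, 0.808, -0.002, -0.001]
force: [-6.7, -2.7, 5.1]
opening: 0.0859
```

```bash
python3 - <<'E'
from h import *
import cv2
todo(.155,-.002,.017)
im=bot.get_image("side")[:,:,::-1]; cv2.imwrite("pics/s8.png",cv2.resize(im[205:290,290:410],None,fx=6.6,fy=6.6,interpolation=cv2.INTER_CUBIC))
E
```

```text
tray tcp mm [58.3 -1.1 16.5] t 7.475 F [-6.71 -2.66  5.08] open 0.08585748631371505
final shift in tool axes mm (goal-oriented): [-0.9 96.7 -0.5]  in current axes: [-1.  96.7 -0.9]  turn deg [-0.23  0.07  0.06]
```

View pics/s8.png

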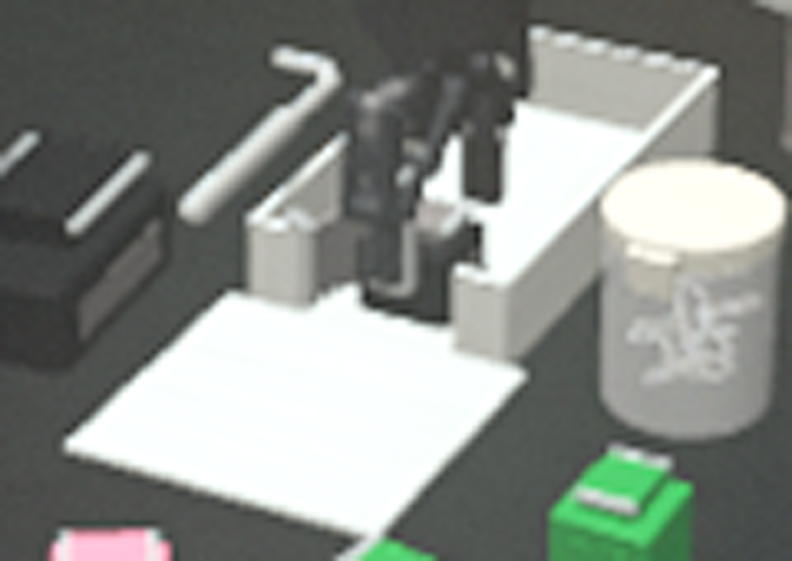

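Call:
arm_command(series=[85.4,0,6,0,0,0,0,85.4,0,6,0,0,0,0,85.4,0,6,0,0,0,0,85.4,0,6,0,0,0,0,85.4,0,6,0,0,0,0])

```text
t: 8.15
position: [0.6316, -0.0573, 0.0164]
tcp_rot: [0.589, 0.808, -0.003, -0.001]
force: [-5.8, -2.0, 4.0]
opening: 0.0857
```

Call:
arm_command(series=[85.4,0,6,0,-0.2,0,0,85.4,0,6,0,0,0,0,85.4,0,6,0,0,0,0,85.4,0,6,0,0,0,0,85.4,0,6,0,0,0,0])

```text
t: 8.78
position: [0.6594, -0.0486, 0.0165]
tcp_rot: [0.589, 0.808, -0.002, -0.001]
force: [-5.6, -2.1, 5.2]
opening: 0.0854
```

```bash
python3 - <<'E'
from h import *
import cv2
todo(.155,-.002,.017)
im=bot.get_image("side")[:,:,::-1]; cv2.imwrite("pics/s9.png",cv2.resize(im[190:275,300:420],None,fx=6.6,fy=6.6,interpolation=cv2.INTER_CUBIC))
im=bot.get_image("top")[:,:,::-1]; cv2.imwrite("pics/t9.png",cv2.resize(im[110:230,270:400],None,fx=5,fy=5,interpolation=cv2.INTER_CUBIC))
E
```

```text
tray tcp mm [117.   -1.5  16.5] t 8.775 F [-5.64 -2.08  5.22] open 0.08543109835633708
final shift in tool axes mm (goal-oriented): [-0.5 38.  -0.5]  in current axes: [-0.6 38.  -0.7]  turn deg [-0.26  0.04  0.03]
```

View pics/s9.png

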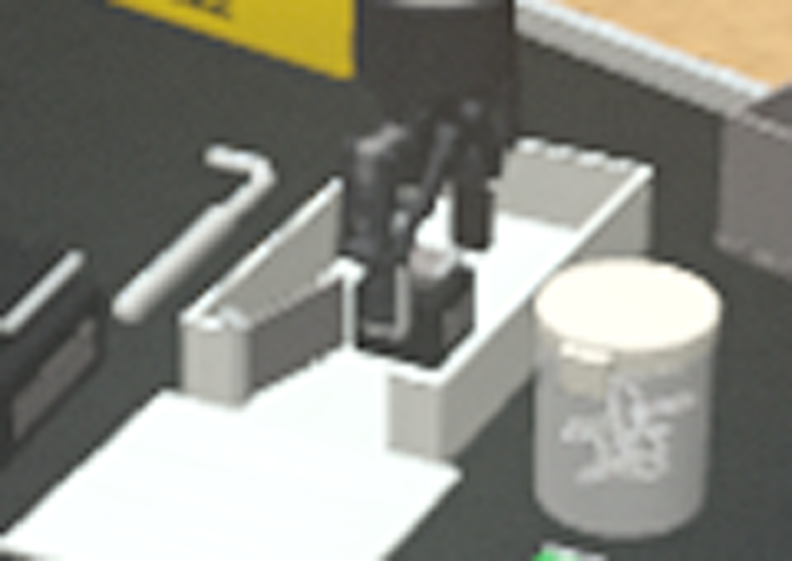

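View pics/t9.png

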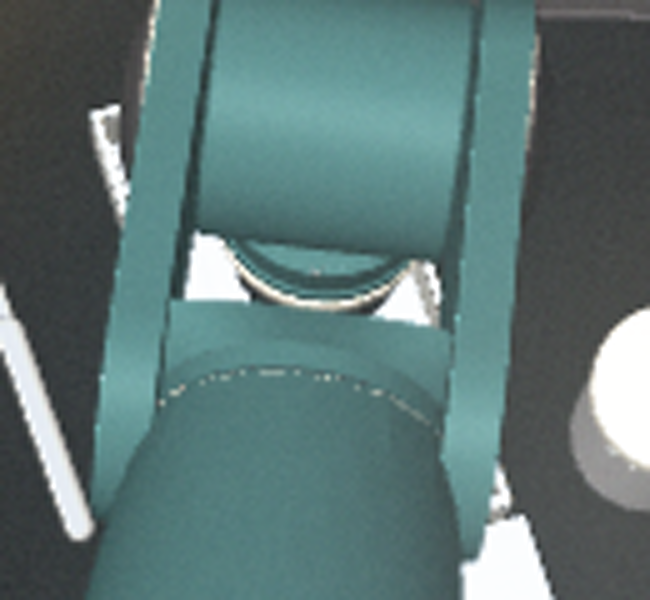

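Call:
arm_command(series=[85.4,0,6,0,0,0,0,85.4,0,6,0,0,0,0,85.4,0,6,0,0,0,0,85.4,0,6,0,0,0,0,85.4,0,6,0,0,0,0])

```text
t: 9.5
position: [0.6884, -0.0391, 0.0163]
tcp_rot: [0.589, 0.808, -0.002, -0.001]
force: [-5.0, -2.3, 4.3]
opening: 0.0853
```

Call:
arm_command(series=[85.4,0,5,0,0,0,0,85.4,0,3,0,0,0,0,85.4,0,0,0,0,0,0,85.4,0,0,0,0,0,0,85.4,0,0,0,0,0,0])

```text
t: 10.12
position: [0.6965, -0.0363, 0.0162]
tcp_rot: [0.589, 0.808, -0.002, -0.002]
force: [-2.4, -1.2, 2.3]
opening: 0.0857
```

```bash
python3 - <<'E'
from h import *
import cv2
todo(.155,-.002,.017)
im=bot.get_image("side")[:,:,::-1]; cv2.imwrite("pics/s10.png",cv2.resize(im[190:275,300:420],None,fx=6.6,fy=6.6,interpolation=cv2.INTER_CUBIC))
E
```

```text
tray tcp mm [156.1  -1.1  16.2] t 10.125 F [-2.39 -1.21  2.28] open 0.08570680731337486
final shift in tool axes mm (goal-oriented): [-0.9 -1.1 -0.8]  in current axes: [-0.9 -1.1 -0.8]  turn deg [-0.28 -0.02  0.03]
```

View pics/s10.png

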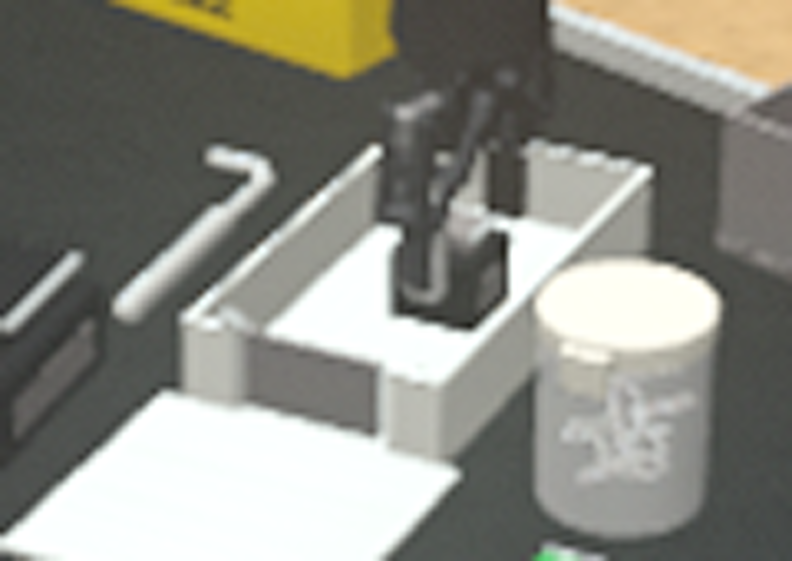

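The flap has swung shut behind the battery. Next I back off 6 mm and lift straight up.

Call:
arm_command(series=[85.4,0,-3,0,0,0,0,85.4,0,-3,0,0,0,0,85.4,0,0,0,0,0,0,85.4,0,0,-5,0,0,0,85.4,0,0,-10,0,0,0])

```text
t: 10.8
position: [0.6902, -0.038, 0.0312]
tcp_rot: [0.589, 0.808, -0.002, -0.002]
force: [-0.5, -0.5, 0.2]
opening: 0.0856
```

```bash
python3 -c "
from h import *
todo(.155,-.002,.017)"
```

```text
tray tcp mm [149.6  -0.8  31.2] t 10.8 F [-0.49 -0.52  0.17] open 0.08560339100439349
final shift in tool axes mm (goal-oriented): [-1.2  5.4 14.2]  in current axes: [-1.2  5.4 14.2]  turn deg [-0.29 -0.05  0.03]
```

Call:
arm_command(series=[85.4,0,0,-20,0,0,0,85.4,0,0,-35,0,0,0,85.4,0,0,-45,0,0,0,85.4,0,0,-45,0,0,0,85.4,0,0,-20,0,0,0])

```text
t: 11.42
position: [0.6909, -0.0378, 0.2076]
tcp_rot: [0.589, 0.808, -0.001, -0.001]
force: [0.0, -0.4, -0.3]
opening: 0.0855
```

Call:
arm_command(series=[85.4,50,0,0,0,0,0,85.4,50,0,0,0,0,0,85.4,50,0,0,0,0,0,85.4,50,0,0,0,0,0,85.4,30,0,0,0,0,0])

```text
t: 12.05
position: [0.6188, 0.1853, 0.2105]
tcp_rot: [0.591, 0.807, -0.0, 0.001]
force: [0.1, -0.7, -0.1]
opening: 0.0853
```

Call:
arm_command(series=[85.4,40,0,0,0,0,0,85.4,20,0,0,0,0,0,85.4,0,0,0,0,0,0,85.4,0,0,0,0,0,0,85.4,0,0,0,0,0,0])

```text
t: 12.68
position: [0.5995, 0.2441, 0.2104]
tcp_rot: [0.59, 0.807, -0.001, 0.001]
force: [0.2, -0.3, 0.1]
opening: 0.0853
```

```bash
python3 - <<'E'
from h import *
import cv2
todo(.155,-.002,.017)
im=bot.get_image("side")[:,:,::-1]; cv2.imwrite("pics/s11.png",cv2.resize(im[190:275,300:420],None,fx=6.6,fy=6.6,interpolation=cv2.INTER_CUBIC))
im=bot.get_image("top")[:,:,::-1]; cv2.imwrite("pics/t11.png",im)
cv2.imwrite("pics/t11c.png",cv2.resize(im[110:230,270:400],None,fx=5,fy=5,interpolation=cv2.INTER_CUBIC))
E
```

```text
tray tcp mm [149.5 295.5 210.4] t 12.675 F [ 0.24 -0.31  0.15] open 0.08530591932876637
final shift in tool axes mm (goal-oriented): [-297.5    5.5  193.4]  in current axes: [-297.1    6.2  194. ]  turn deg [-0.04  0.11 -0.11]
```

View pics/s11.png

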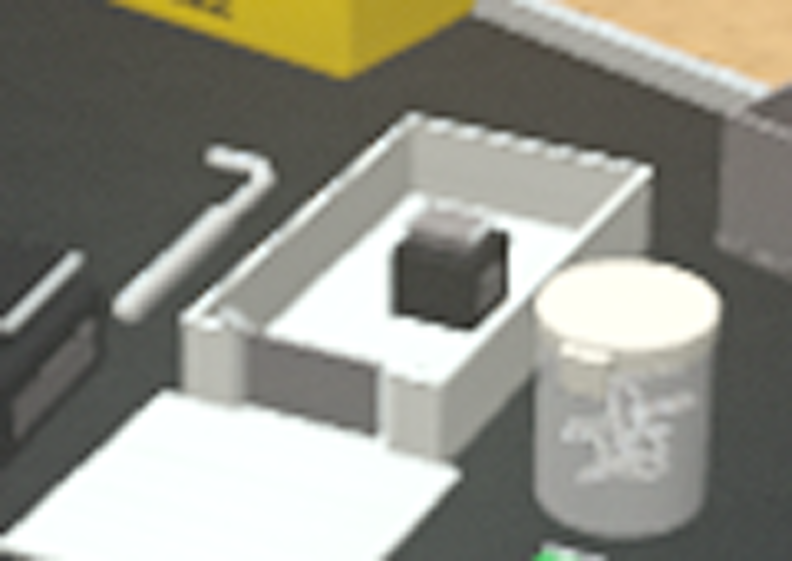

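View pics/t11.png

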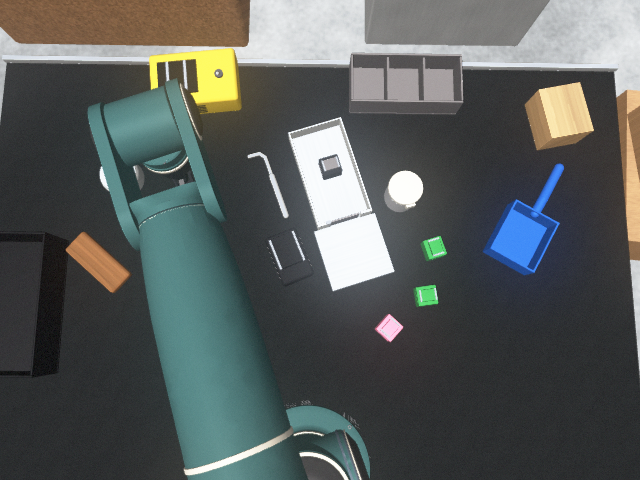

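View pics/t11c.png

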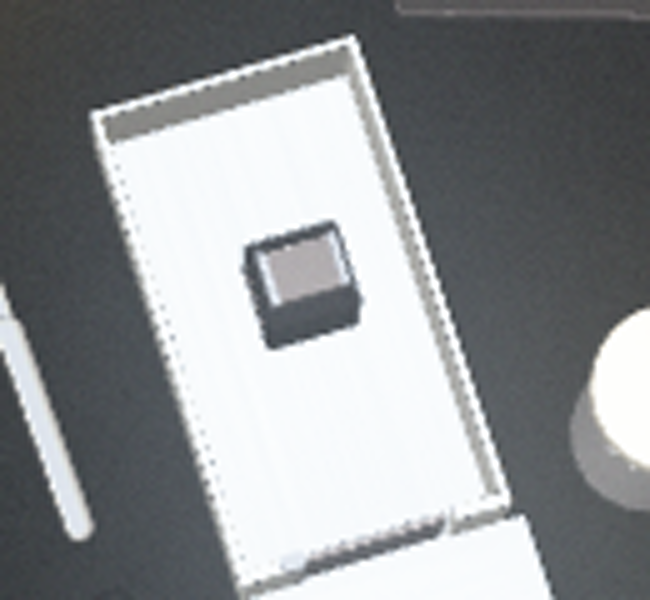

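The battery stands upright inside, at top (330,166). The flap is shut, the bystanders are where they were, and the arm is clear. I'll run a quick number check and hand in.

```bash
python3 - <<'E'
from h import *
for a,b in((258,262),(342,234),(357,275),(275,306)):print((RT.inv().apply(ray("top",270+a/5,110+b/5,.051)-np.array([.5488,-.0813,0]))*1e3).round(1))
print(bot.job_done())
E
```

```text
[141.5  13.3  51. ]
[142.9 -27.7  51. ]
[122.2 -28.3  51. ]
[119.3  12.1  51. ]
the job is handed in; nothing more can be done
None
```

The battery is inside the returns tray with the flap shut behind it, and I handed the job in at about 12.8 s. No verdict was reported.

**What I did:** I opened the gripper fully and lowered the fingers around the battery along the tray's x axis. One straight push then had the front finger swing the flap open while the rear finger slid the battery through the doorway. I backed off 6 mm before lifting out, so the battery was not dragged up.

**Last checks:**
- **Battery:** it looks upright, at tray x about 0.131 m and y about -0.008 m from the top picture, well inside the limits. The tool position gave about 0.135 and -0.001 m, so the two disagree by several millimetres.
- **Flap:** it looks shut in both pictures, but I could not read its angle directly.
- **Bystanders:** comparing the pictures by eye, all but two looked unmoved. In the last top picture the arm partly hides the balm tin, and the tin was not touched. I did not measure displacements.
- **Robot:** the arm is clear of everything, with force near zero.

**Not seen directly:** the two in-order steps. By geometry the flap stood at about 0.7 rad with the battery about 47 mm before the doorway. It stayed on the front finger while the battery was pushed to about -21 mm. The tool force was then about 7 N along the push, but the contact forces on flap and battery cannot be separated.

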